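# Uncap the bench camera and lock its focus collar

### The arm

A 6-joint arm with a two-finger parallel gripper is mounted at the origin on a cart in front of the work surface, level with it; the furniture and walls round the work are solid. World frame = base frame: x ahead of the robot, y to its left, z up, the work surface at z = 0. Lengths are in m, angles in degrees, forces in N, time in s.
With the tool pointing down it reaches from about 0.4 to 0.825 m from the base axis. Payload 7 kg.
Tool frame: the origin (TCP) lies at the very end of the fingers, on their centre line; the grasp point (between the pads) lies hold_point_z behind it (hold_point_z is the distance from the TCP to the grasp point, in m); z points along the fingers, y is the line along which they close (so a half turn about z gives the same grasp; the last joint's range is limited). The gripper opens to 88 mm and grips with 3 to 60 N. Pads are 19 mm wide; open, the fingers measure 130 mm over their backs; the gripper's body (78 mm by 193 mm) begins 47 mm behind the grasp point.
Start: joints at [92.71, 20.546, 0.682, 0, -70.136, -16.507], TCP at [0.161, 0.655, 0.227] pointing down, gripper open.
Joint ranges: [-176.03, 176.03], [-82.01, 121.73], [-58.28, 71.71], [-173.87, 95.51], [-174.79, -0.11], [-173.66, 173.66]. Speed limits (degrees/s): [136.94, 136.94, 172.46, 180, 180, 180].

### API

Orientations are given as [roll, pitch, yaw] about the fixed x, y, z axes, in that order (R = Rz(yaw) Ry(pitch) Rx(roll)).
In Python, from plant import get_obs, snapshot, close_job, hold_point_z gives the robot as it stands.
- The arm moves only by the tool play_rows, never from a script. Its argument "commands" is a list that holds one entry, the list of rows, each a list of 7 numbers: the shift along the tool's x, y, z in cm, then the turn, a rotation vector about the tool's x, y, z in degrees, then the opening, from 0 (shut) to 1 (fully open). In form: [[[x, y, z, ax, ay, az, fingers], ...]]. A call has 1 to 20 rows; each row is the pose to reach, as a shift and turn from the pose commanded when the call began, along the tool's axes at that moment; what a row does not reach only later rows make up. A row lasts 1/12 s, in which the tool goes at most 41.7 mm and 7.16 degrees, less where a joint would pass 70% of its speed; a pose out of reach is approached as far as the arm can. A call with a gripper value outside its range is refused whole. The fingers move at their own pace and stop on an object; the grip force is fixed at half the most. Time passes only in rows, so rows that repeat a pose let the fingers close. It gives the time, the measured TCP pose, the force, the opening and the grip force at its end, in the units of the state.
- get_obs(): the state, without advancing time (a new reading comes with each control period).
- snapshot(name): name is "scene" or "top"; returns a dict with "frame" (420x560x3 uint8, red, green, blue), "camera_matrix" (3x3 intrinsics, pixels), "origin" and "attitude" of the camera in the world. Camera axes: x right, y down, z forward; pixel columns grow to the right and rows downward; lengths in m; the calibration is good to about 2 mm. A picture is of the moment at which its call begins. There is no depth.
- close_job(): hands the job in; it is judged then, once.
The state is a dict: "clock": time; "joint_pos": joint angles; "qvel": joint speeds; "tau": joint torques, N m; "tool_pos": TCP position; "orientation": TCP orientation; "force": force on the tool from outside, world axes, zero at the start; "moment": the same for the moment, N m; "opening": finger opening in m; "gripper_force": force on a finger pad.
Only numpy, scipy, OpenCV 4.12 (cv2) and the standard library are available. Lean on these libraries where they do the work, as an engineer would, in place of code of your own. Each camera call takes 0.05 s, during which the arm holds its last target. There are 200 camera calls.

### The job

Get the upward-looking bench camera ready: lift the black cap off its lens by the yellow knob and set it down, without dropping it, flat and knob up in the blue cap holder. Then turn the camera's lock collar clockwise by its orange lever post until the lever stands over the red mark on the foot (it can be turned too far), and let go. Leave the tape roll, petri dish and timer where they are.

Things in the scene. Friction and masses are not known exactly. Their poses are not given: they have to be found in the camera images.
- camera: Fixed bench camera that looks straight up. Round grey foot 150 mm across, 26 mm high; white column above it; black lens barrel 52 mm across that ends 105 mm above the worktop. Origin: centre of the foot's underside, on the lens and collar axis; z up. It stands at different places and yaws.
- lens_rim (a point): Centre of the lens barrel's upper rim, 105 mm above the worktop, on the axis of camera and collar.
- collar (a joint): Lock collar: knurled aluminium ring 68 mm across, 40 to 62 mm above the worktop, turning about the camera's vertical axis. Rad: 0 with its lever over the white mark, growing clockwise seen from above; 1.4 with the lever over the red mark (locked); end stop at 1.75. Starts at 0 to 0.4. Friction of 0.12 N m (2 N at the lever) holds it where it is left; no spring, no detent.
- lever_top (a point): Centre of the top of the collar's orange round lever post: upright, 14 mm in diameter, axis 65 mm from the camera's axis, top 88 mm above the worktop, free from 50 mm up. It stands on a radial aluminium arm 14 mm wide (42 to 50 mm above the worktop, ending 72 mm from the axis) with a red line along it, and moves with the collar.
- lock_mark (a point): The red mark painted on the camera's foot: a radial red bar 6 mm wide, 42 to 73 mm from the axis. This point lies on it, 65 mm from the axis, 27 mm above the worktop: at the locked position the lever post's axis stands right above it. (A white bar 80 degrees counterclockwise from it is the open mark.)
- lens_cap: Loose black lens cap, about 60 g, 64 mm across, 16 mm high with an open skirt below, and a yellow round knob 28 mm in diameter on top. Origin: centre of the skirt's lower edge; z up through the knob; 40 mm high in all. The skirt (inside 57 mm across, 12 mm deep) sits loosely over the lens barrel at the start, origin 93 mm above the worktop.
- cap_knob (a point): Centre of the top of the cap's yellow knob, 40 mm above the cap's lower edge; the knob's side is straight for 24 mm down to the cap.
- cap_holder: Fixed blue round cup for the cap, 92 mm across at the wall (104 mm at its flange), 18 mm high, cork floor 7 mm above the worktop, inside 84 mm across. Origin: centre of its underside. It stands at different places.
- holder_floor (a point): Centre of the cap holder's inner floor, 7 mm above the worktop; the cap's lower edge comes to rest at this height.
- tape: Bystander: blue roll of tape lying flat, 72 mm across, 18 mm high, loose.
- petri: Bystander: clear covered petri dish, 61 mm across, 15 mm high, loose.
- bench_timer: Bystander: white bench timer, 40x68x62 mm, loose.
Things that resemble listed ones, but are neither listed nor needed, are in the scene too. There is more than one size of the cap_holder; the job needs the middle-sized.

How it is judged (in metres and radians):
On the way, in this order (a step that is already met when the one before it is completed fails the run):
1. the lens cap is set down flat, knob up, in the cap holder and released (horizontal distance between lens_cap and cap_holder below 0.013 m and z of lens_cap in the frame of holder_floor below 0.004 m and angle between lens_cap's own z axis and vertical below 0.12 rad and linear speed of lens_cap below 0.02 m/s and contact force between the fingers and lens_cap below 0.05 N), for 0.2 s.
2. the collar's lever stands over the red mark (value of joint collar between 1.28 and 1.52 rad and velocity of joint collar between -0.1 and 0.1 rad/s), for 0.2 s.
At the end, for the whole second after the job is handed in: The cap lies in the holder, knob up, flat on its floor (centre within 13 mm of the holder's, lower edge within 4 mm of its floor, tilted less than 0.12 rad), at rest and released; and the collar stands still at 1.28 to 1.52 rad, lever over the red mark within 0.12 rad (all of step 1 and all of step 2); the robot touches nothing.
It fails at once if the lens cap is dropped or thrown (faster than 0.6 m/s while the fingers do not touch it) (linear speed of lens_cap above 0.6 m/s and contact force between the fingers and lens_cap below 0.01 N).
It fails at once if a bystander (tape roll, petri dish, timer) is moved by more than 20 mm (distance of any of tape, petri, bench_timer from where it was at the start of the episode above 0.02 m).
It also fails if it takes over 64 s, if anything falls off the work surface, if the arm or the gripper's body presses on something with over 40 N, if the wrist force passes 120 N, or if a joint passes its speed limit or range.

## Working session

There is one attempt and no reset: what is moved stays moved. The work goes in short steps, Python scripts to look and compute and a tool call to move; the robot and the scene stay as the last step left them, time stands still between calls to the robot, and variables do not carry over. Pictures are saved under pics/ and viewed, at most 10 in all, crops included, and the job is handed in when it is done.

Besides the shell and the picture viewer there is one more tool, called after "Emit:" by a JSON object that holds its "op" and its "data". play_rows: Moves the arm, as the interface text tells. Its arguments: {"type":"object","properties":{"commands":{"type":"array","items":{"type":"array","items":{"type":"array","items":{"type":"number"}}}}},"required":["commands"]}

```bash
ls; mkdir -p pics
python3 - <<'E'
from plant import *
import cv2,pickle
print(hold_point_z, get_obs())
d={}
for n in("scene","top"):
    s=snapshot(n);d[n]=s
    cv2.imwrite(f"pics/{n}0.png",s["frame"][:,:,::-1]);print(n,s["camera_matrix"],s["origin"],s["attitude"])
pickle.dump(d,open("s0.pkl","wb"))
E
```

```text
pics
0.0188 {'clock': 0.0, 'joint_pos': array([ 9.27083943e+01,  2.05918347e+01,  6.32752550e-01, -1.92800927e-02,
       -7.01368578e+01, -1.65078981e+01]), 'qvel': array([-0.0196395 , -0.06068908,  0.03660475,  0.08951937,  0.05017189,
        0.10897613]), 'tau': array([ 6.94095743e-04, -5.82722998e+01,  2.93055189e+01,  6.99753240e+00,
        7.03173835e-03, -1.36252502e-04]), 'tool_pos': array([0.16090845, 0.65502232, 0.22561308]), 'orientation': array([ 1.79902864e+02, -9.88628837e-03, -1.38060615e+01]), 'force': array([ 0.42894308, -0.07769176, -0.56593402]), 'moment': array([-0.01047599, -0.00309994, -0.03959895]), 'gripper_force': 0.0, 'opening': 0.08755039140361746}
scene [[425.0514756    0.         281.13898612]
 [  0.         425.0514756  205.97955447]
 [  0.           0.           1.        ]] [-0.02391574 -0.81472942  0.6134587 ] [-125.90379466   -0.4523984   -50.45050599]
top [[421.54237644   0.         278.14186482]
 [  0.         421.54237644 206.99629617]
 [  0.           0.           1.        ]] [ 0.42638524 -0.38208521  0.9913578 ] [-173.84014483    0.73783402  -89.05407173]
```

View pics/scene0.png

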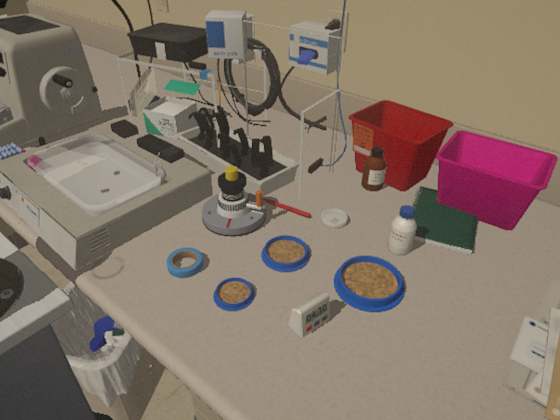

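View pics/top0.png

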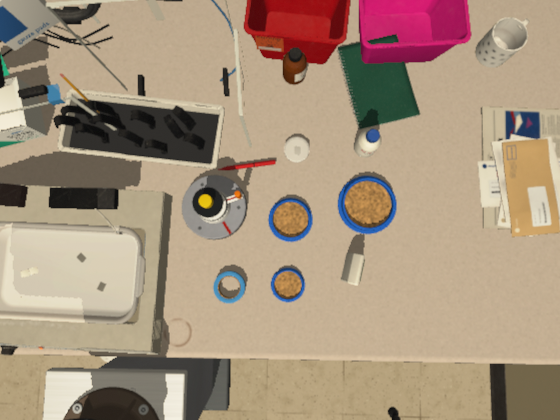

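The scene view shows the capped camera with its yellow knob at (232,173), orange lever post at (259,198) and red mark at (228,223). There are three blue cups, listed here by top-view pixel:
- (288,285): small
- (290,219): middle, about 44 px across, which is close to 104 mm
- (367,204): large

The middle one fits the description. The tape roll at (229,287), petri dish at (296,148) and timer at (355,268) are clear of the camera.

```bash
cat > h.py <<'E'
import numpy as np,cv2
from scipy.spatial.transform import Rotation as R
def ray(s,p):
    d=R.from_euler('xyz',s["attitude"],degrees=True).as_matrix()@np.linalg.inv(s["camera_matrix"])@[p[0],p[1],1]
    return np.array(s["origin"]),d/np.linalg.norm(d)
def onz(s,p,z):
    o,d=ray(s,p);return o+d*(z-o[2])/d[2]
def tri(s1,p1,s2,p2):
    o1,d1=ray(s1,p1);o2,d2=ray(s2,p2)
    t=np.linalg.lstsq(np.c_[d1,-d2],o2-o1,rcond=None)[0]
    a,b=o1+t[0]*d1,o2+t[1]*d2
    return (a+b)/2,np.linalg.norm(a-b)
def blobs(s,lo,hi,box=None,amin=8):
    h=cv2.cvtColor(s["frame"],cv2.COLOR_RGB2HSV);m=cv2.inRange(h,lo,hi)
    if box: k=np.zeros_like(m);x0,y0,x1,y1=box;k[y0:y1,x0:x1]=255;m&=k
    n,l,st,c=cv2.connectedComponentsWithStats(m)
    return [(c[i].round(1),st[i].tolist(),l==i) for i in range(1,n) if st[i][4]>=amin]
E
python3 - <<'E'
from h import *;import pickle
d=pickle.load(open("s0.pkl","rb"))
B={"scene":(195,160,275,240),"top":(180,165,250,245)}
for n in d:
    s=d[n]
    for nm,lo,hi in(("yellow",(22,150,100),(35,255,255)),("orange",(6,150,120),(16,255,255)),("red",(0,120,60),(5,255,255)),("red2",(172,120,60),(180,255,255))):
        for c,st,_ in blobs(s,lo,hi,B[n],5):print(n,nm,c,st)
    for c,st,m in blobs(s,(100,140,60),(125,255,255),None,150):
        cs,_=cv2.findContours(m.astype(np.uint8),cv2.RETR_CCOMP,cv2.CHAIN_APPROX_NONE)
        cs=sorted(cs,key=cv2.contourArea)[-2:]
        for q in cs:
            if len(q)>20:
                e=cv2.fitEllipse(q);print(n,"blue",np.round(e[0],1),np.round(e[1],1),onz(s,e[0],.007).round(4),onz(s,e[0],.018).round(4))
a=d["top"]["frame"][170:250,170:320];b=d["scene"]["frame"][155:275,190:320]
a=cv2.resize(a,None,fx=5,fy=5,interpolation=cv2.INTER_CUBIC)[:400,:750]
cv2.imwrite("pics/c1.png",a[:,:,::-1])
b=cv2.resize(b,(650,600),interpolation=cv2.INTER_CUBIC);cv2.imwrite("pics/c2.png",b[:,:,::-1])
E
```

```text
scene yellow [230.7 173. ] [225, 166, 12, 15, 150]
scene orange [257.9 197.6] [256, 191, 6, 16, 64]
scene red [269.5 201.2] [263, 199, 12, 6, 33]
scene red [228.4 222.5] [227, 219, 4, 8, 16]
scene blue [285.4 251.9] [34.1 45.3] [ 0.5031 -0.3976  0.007 ] [ 0.4935 -0.4052  0.018 ]
scene blue [368.7 279.3] [37.8 60.5] [ 0.5466 -0.5735  0.007 ] [ 0.5362 -0.5779  0.018 ]
scene blue [368.9 283.6] [53.5 69.6] [ 0.5366 -0.5798  0.007 ] [ 0.5264 -0.584   0.018 ]
scene blue [232.7 293.7] [29.4 36.4] [ 0.3478 -0.3951  0.007 ] [ 0.3411 -0.4027  0.018 ]
top yellow [205.1 200.9] [198, 194, 15, 15, 169]
top orange [237.3 194. ] [234, 191, 7, 8, 41]
top red [235.1 167. ] [219, 165, 31, 5, 102]
top red [226.6 227.5] [223, 222, 8, 12, 30]
top blue [ 9.2 25.3] [24.2 32.7] [0.9763 0.3082 0.007 ] [0.9702 0.3005 0.018 ]
top blue [53.7 95.7] [11.3 20.9] [0.7966 0.1834 0.007 ] [0.7925 0.1771 0.018 ]
top blue [528.2 122.7] [ 8.7 12.6] [ 0.7433 -0.9598  0.007 ] [ 0.7397 -0.9534  0.018 ]
top blue [528.8 124.6] [20.2 26.1] [ 0.7387 -0.9611  0.007 ] [ 0.7352 -0.9546  0.018 ]
top blue [367.6 203.7] [47.9 49.3] [ 0.5434 -0.5773  0.007 ] [ 0.5421 -0.5751  0.018 ]
top blue [366.5 204.3] [55.8 57.4] [ 0.5419 -0.5747  0.007 ] [ 0.5406 -0.5726  0.018 ]
top blue [290.2 218.9] [37.  37.1] [ 0.5048 -0.3963  0.007 ] [ 0.5039 -0.3961  0.018 ]
top blue [289.9 219.3] [41.7 42.3] [ 0.5038 -0.3957  0.007 ] [ 0.5029 -0.3956  0.018 ]
top blue [287.4 284.4] [28.9 29.4] [ 0.3535 -0.3919  0.007 ] [ 0.3544 -0.3918  0.018 ]
top blue [287.3 284.4] [32.1 32.7] [ 0.3535 -0.3917  0.007 ] [ 0.3543 -0.3916  0.018 ]
top blue [228.6 286.9] [25.2 25.8] [ 0.3455 -0.2564  0.007 ] [ 0.3464 -0.2578  0.018 ]
top blue [229.  286.5] [29.  30.3] [ 0.3463 -0.2575  0.007 ] [ 0.3472 -0.2589  0.018 ]
```

View pics/c1.png

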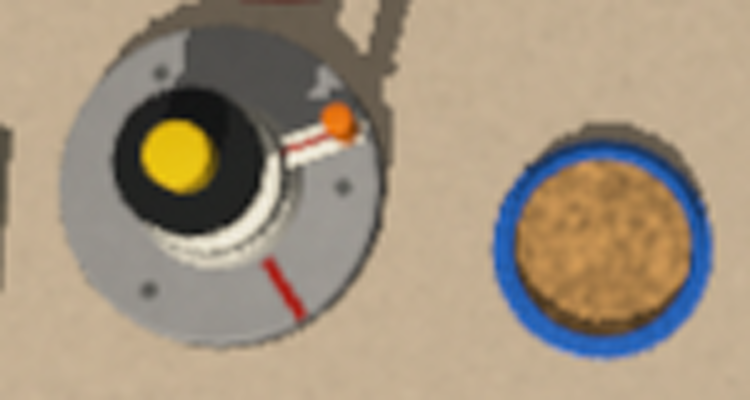

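View pics/c2.png

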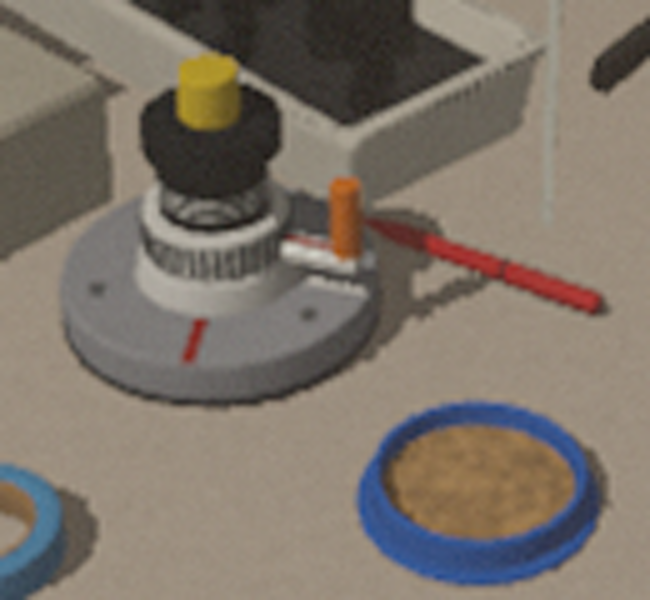

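The crops confirm the middle cup at top (290,219). The knob's top disc is at about top (204.5,200) and scene (231.5,168), and the lever top is at about top (237,193.5) and scene (258.6,192). The lever arm lies just past the white mark, and the red pen beside it isn't needed.

Run:
```python
from h import *;import pickle
d=pickle.load(open("s0.pkl","rb"));t,s=d["top"],d["scene"]
f=lambda x:(x[0].round(4),round(x[1],4))
print("knob",f(tri(t,(204.5,200.2),s,(231.3,168.3))), onz(t,(204.5,200.2),.133).round(4), onz(s,(231.3,168.3),.133).round(4))
print("lever",f(tri(t,(237,193.3),s,(258.4,191.6))), onz(t,(237,193.3),.088).round(4), onz(s,(258.4,191.6),.088).round(4))
print("mark",f(tri(t,(226.6,227.5),s,(228.4,222.5))),onz(t,(226.6,227.5),.027).round(4),onz(s,(228.4,222.5),.027).round(4))
for n,x,b in(("t",t,(265,195,315,245)),("s",s,(255,230,312,275))):
    for c,st,m in blobs(x,(8,60,60),(20,200,255),b,200):
        ys,xs=np.nonzero(m);print(n,"cork",c,st)
        w=cv2.fitEllipse(max(cv2.findContours(m.astype(np.uint8),0,1)[0],key=len));print(w)
# foot outer edge, top view: grey low-saturation
h=cv2.cvtColor(t["frame"],cv2.COLOR_RGB2HSV)
m=(h[:,:,1]<40).astype(np.uint8);m[:170]=0;m[245:]=0;m[:,:178]=0;m[:,252:]=0
c=max(cv2.findContours(m,0,1)[0],key=cv2.contourArea);(cx,cy),r=cv2.minEnclosingCircle(c)
e=cv2.fitEllipse(cv2.convexHull(c));print("foot",cx,cy,r,e,onz(t,(cx,cy),.026),onz(t,e[0],.026))
```

```text
knob (array([ 0.5314, -0.2177,  0.13  ]), np.float64(0.0012)) [ 0.5306 -0.2178  0.133 ] [ 0.5284 -0.2219  0.133 ]
lever (array([ 0.5526, -0.2786,  0.0836]), np.float64(0.0004)) [ 0.5522 -0.2792  0.088 ] [ 0.5477 -0.2829  0.088 ]
mark (array([ 0.4814, -0.2503,  0.0246]), np.float64(0.0001)) [ 0.4812 -0.2506  0.027 ] [ 0.4794 -0.2526  0.027 ]
t cork [288.8 219.7] [265, 195, 50, 50, 840]
((289.5, 219.5), (57.98878860473633, 57.98878860473633), 0.0)
t cork [290.1 219. ] [273, 202, 35, 35, 951]
((290.05364990234375, 219.01882934570312), (33.71754837036133, 34.13459014892578), 104.51799774169922)
s cork [285.2 250.9] [267, 240, 38, 23, 651]
((285.1883239746094, 250.8773956298828), (21.29941749572754, 36.50699234008789), 91.7251968383789)
foot 213.71693420410156 206.70516967773438 32.39630889892578 ((213.7777862548828, 206.79888916015625), (64.04051971435547, 64.4386215209961), 97.24427795410156) [ 0.52878876 -0.21921633  0.026     ] [ 0.52857337 -0.21936424  0.026     ]
```

```bash
cat >> h.py <<'E'
def conv(*ts):
    """world targets -> tool-axis shifts in cm from current pose"""
    from plant import get_obs
    o=get_obs();M=R.from_euler('xyz',o["orientation"],degrees=True).as_matrix()
    print("pos",o["tool_pos"].round(4),"rpy",o["orientation"].round(2),"F",o["force"].round(1),"t",o["clock"],"op",round(o["opening"],4))
    for t in ts: print(t,(M.T@(np.array(t)-o["tool_pos"])*100).round(2))
E
python3 - <<'E'
from h import *;import pickle
d=pickle.load(open("s0.pkl","rb"));t,s=d["top"],d["scene"]
for p in((60,145),(108,95),(0,165),(100,25)):print(p,[onz(s,p,z).round(2) for z in(0,.1,.3)])
conv((.40,.40,.32),(.52,.10,.32),(.53,-.2185,.2),(.53,-.2185,.112))
E
```

```text
(60, 145) [array([0.44, 0.44, 0.  ]), array([0.37, 0.23, 0.1 ]), array([ 0.21, -0.18,  0.3 ])]
(108, 95) [array([0.76, 0.69, 0.  ]), array([0.63, 0.44, 0.1 ]), array([ 0.38, -0.05,  0.3 ])]
(0, 165) [array([0.27, 0.45, 0.  ]), array([0.23, 0.24, 0.1 ]), array([ 0.13, -0.17,  0.3 ])]
(100, 25) [array([1.35, 1.69, 0.  ]), array([1.12, 1.29, 0.1 ]), array([0.68, 0.47, 0.3 ])]
pos [0.1609 0.6551 0.2257] rpy [ 1.7991e+02 -1.0000e-02 -1.3810e+01] F [0.4 0.3 0.3] t 0.1 op 0.0878
(0.4, 0.4, 0.32) [29.31 19.08 -9.4 ]
(0.52, 0.1, 0.32) [48.12 45.35 -9.35]
(0.53, -0.2185, 0.2) [56.69 76.02  2.69]
(0.53, -0.2185, 0.112) [56.69 76.01 11.49]
```

Run:
```python
from h import *
conv((.161,.655,.36),(.21,.42,.38),(.36,.30,.38),(.48,.1,.35))
```

```text
pos [0.1609 0.6551 0.2257] rpy [ 1.7991e+02 -1.0000e-02 -1.3810e+01] F [0.4 0.3 0.3] t 0.1 op 0.0878
(0.161, 0.655, 0.36) [ 1.000e-02  3.000e-02 -1.343e+01]
(0.21, 0.42, 0.38) [ 10.38  21.68 -15.4 ]
(0.36, 0.3, 0.38) [ 27.81  29.75 -15.38]
(0.48, 0.1, 0.35) [ 44.23  46.31 -12.35]
```

Emit:
{"op": "play_rows", "data": {"commands": [[[0,0,-13.4,0,0,0,1],[0,0,-13.4,0,0,0,1],[0,0,-13.4,0,0,0,1],[0,0,-13.4,0,0,0,1],[10.4,21.7,-15.4,0,0,0,1],[10.4,21.7,-15.4,0,0,0,1],[10.4,21.7,-15.4,0,0,0,1],[10.4,21.7,-15.4,0,0,0,1],[10.4,21.7,-15.4,0,0,0,1],[10.4,21.7,-15.4,0,0,0,1],[27.8,29.8,-15.4,0,0,0,1],[27.8,29.8,-15.4,0,0,0,1],[27.8,29.8,-15.4,0,0,0,1],[27.8,29.8,-15.4,0,0,0,1],[27.8,29.8,-15.4,0,0,0,1],[44.2,46.3,-12.4,0,0,0,1],[44.2,46.3,-12.4,0,0,0,1],[44.2,46.3,-12.4,0,0,0,1],[44.2,46.3,-12.4,0,0,0,1],[44.2,46.3,-12.4,0,0,0,1]]]}}

```text
clock: 1.77
tool_pos: [0.4668, 0.1208, 0.3537]
orientation: [-180.0, -0.0, -13.8]
force: [0.9, 0.8, 0.5]
opening: 0.0873
gripper_force: 0.0
```

Run:
```python
from h import *
conv((.48,.1,.35),(.53,-.2185,.25),(.53,-.2185,.17))
```

```text
pos [0.4668 0.1208 0.3537] rpy [-179.98   -0.    -13.78] F [0.9 0.8 0.5] t 1.7667 op 0.0873
(0.48, 0.1, 0.35) [1.78 1.7  0.37]
(0.53, -0.2185, 0.25) [14.22 31.45 10.36]
(0.53, -0.2185, 0.17) [14.22 31.45 18.36]
```

Emit:
{"op": "play_rows", "data": {"commands": [[[14.2,31.5,6,0,0,56,1],[14.2,31.5,6,0,0,56,1],[14.2,31.5,6,0,0,56,1],[14.2,31.5,6,0,0,56,1],[14.2,31.5,6,0,0,56,1],[14.2,31.5,6,0,0,56,1],[14.2,31.5,6,0,0,56,1],[14.2,31.5,6,0,0,56,1],[14.2,31.5,6,0,0,56,1],[14.2,31.5,14,0,0,56,1],[14.2,31.5,14,0,0,56,1],[14.2,31.5,14,0,0,56,1],[14.2,31.5,14,0,0,56,1]]]}}

```text
clock: 2.85
tool_pos: [0.5279, -0.2172, 0.2127]
orientation: [179.7, 0.1, -69.8]
force: [0.6, 0.5, 1.5]
opening: 0.088
gripper_force: 0.0
```

Run:
```python
from h import *
from plant import snapshot
conv((.53,-.2185,.15),(.53,-.2185,.112))
for n in("scene","top"):
    s=snapshot(n);cv2.imwrite(f"pics/{n}1.png",s["frame"][:,:,::-1])
    for p in((.5300,-.2185,.15),):
        c=R.from_euler('xyz',s["attitude"],degrees=True).as_matrix().T@(np.array(p)-s["origin"]);c=s["camera_matrix"]@c;print(n,c[:2]/c[2])
    if n=="scene": cv2.imwrite("pics/c3.png",cv2.resize(s["frame"][110:260,160:340],(720,600),interpolation=cv2.INTER_CUBIC)[:,:,::-1])
```

```text
pos [ 0.5279 -0.2172  0.2127] rpy [ 1.7974e+02  9.0000e-02 -6.9800e+01] F [0.6 0.5 1.5] t 2.85 op 0.088
(0.53, -0.2185, 0.15) [ 0.21 -0.18  6.27]
(0.53, -0.2185, 0.112) [ 0.21 -0.19 10.07]
scene [230.26146294 160.75299739]
top [203.24586164 199.4616279 ]
```

View pics/c3.png

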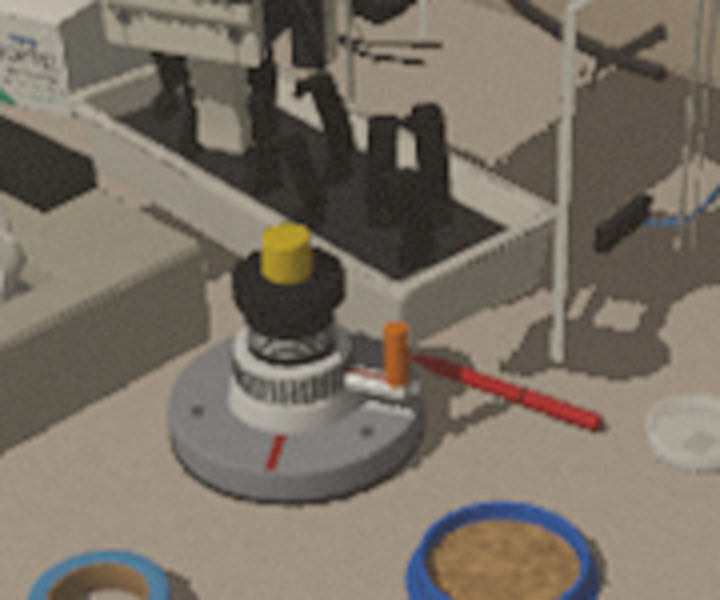

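The gripper stands above the capped camera, with its finger just visible at crop (220,110). The knob is at crop (287,255). I'll descend and grip.

Emit:
{"op": "play_rows", "data": {"commands": [[[0.2,-0.2,4,0,0,0,1],[0.2,-0.2,7,0,0,0,1],[0.2,-0.2,9,0,0,0,1],[0.2,-0.2,9.8,0,0,0,1],[0.2,-0.2,9.8,0,0,0,1],[0.2,-0.2,9.8,0,0,0,1],[0.2,-0.2,9.8,0,0,0,0.2],[0.2,-0.2,9.8,0,0,0,0.2],[0.2,-0.2,9.8,0,0,0,0.2],[0.2,-0.2,9.8,0,0,0,0.2],[0.2,-0.2,9.8,0,0,0,0.2],[0.2,-0.2,9.8,0,0,0,0.2],[0.2,-0.2,9.8,0,0,0,0.2],[0.2,-0.2,9.8,0,0,0,0.2]]]}}

```text
clock: 4.12
tool_pos: [0.5317, -0.2182, 0.1159]
orientation: [180.0, 0.0, -69.8]
force: [0.3, -0.2, 0.1]
opening: 0.0398
gripper_force: 0.0
```

Emit:
{"op": "play_rows", "data": {"commands": [[[0,0,0.4,0,0,0,0.4],[0,0,0.4,0,0,0,0.4],[0,0,0.4,0,0,0,0.1],[0,0,0.4,0,0,0,0.1],[0,0,0.4,0,0,0,0.1],[0,0,0.4,0,0,0,0.1],[0,0,0.4,0,0,0,0.1]]]}}

```text
clock: 4.7
tool_pos: [0.5313, -0.2183, 0.1117]
orientation: [180.0, 0.0, -69.8]
force: [-2.0, -1.1, -1.9]
opening: 0.0274
gripper_force: 30.0
```

Emit:
{"op": "play_rows", "data": {"commands": [[[0,0,-0.5,0,0,0,0.1],[0,0,-1.5,0,0,0,0.1],[0,0,-3,0,0,0,0.1],[0,0,-4,0,0,0,0.1],[0,0,-5,0,0,0,0.1],[0,0,-5,0,0,0,0.1]]]}}

```text
clock: 5.2
tool_pos: [0.5334, -0.2185, 0.1649]
orientation: [-179.8, -0.1, -69.8]
force: [0.6, -0.8, -0.3]
opening: 0.0272
gripper_force: 30.0
```

Run:
```python
from h import *
from plant import snapshot
conv((.504,-.396,.12),(.504,-.396,.035))
ims=[]
for n in("scene","top"):
    s=snapshot(n)
    for c,st,_ in blobs(s,(22,150,100),(35,255,255),(160,90,340,260),5):print(n,c,st)
    b=(90,240,165,345) if n=="scene" else (140,260,165,315)
    ims.append(cv2.resize(s["frame"][b[0]:b[1],b[2]:b[3]],None,fx=2.2,fy=2.2,interpolation=cv2.INTER_CUBIC)[:260,:330])
h=min(i.shape[0] for i in ims);cv2.imwrite("pics/c4.png",np.hstack([i[:h] for i in ims])[:,:,::-1])
```

```text
pos [ 0.5334 -0.2185  0.1649] rpy [-1.7977e+02 -1.4000e-01 -6.9770e+01] F [ 0.6 -0.8 -0.3] t 5.2 op 0.0272
(0.504, -0.396, 0.12) [15.63  8.91  4.49]
(0.504, -0.396, 0.035) [15.61  8.95 12.99]
scene [234.5 151. ] [233, 145, 4, 13, 40]
```

View pics/c4.png

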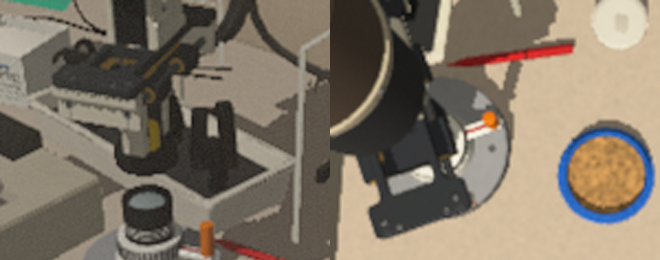

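The cap is lifted: the barrel is bare at crop-left (148,205) and the cap hangs in the fingers. Next is the carry to the holder.

Emit:
{"op": "play_rows", "data": {"commands": [[[4,2.2,0,0,0,0,0.1],[8,4.5,0,0,0,0,0.1],[12,6.8,0,0,0,0,0.1],[15.6,8.9,1,0,0,0,0.1],[15.6,8.9,4,0,0,0,0.1],[15.6,8.9,7,0,0,0,0.1],[15.6,8.9,9.5,0,0,0,0.1],[15.6,8.9,9.5,0,0,0,0.1],[15.6,8.9,9.5,0,0,0,0.1]]]}}

```text
clock: 6.05
tool_pos: [0.5008, -0.395, 0.0652]
orientation: [179.8, 0.2, -69.8]
force: [0.5, -0.7, 0.2]
opening: 0.0269
gripper_force: 30.0
```

Run:
```python
from h import *
from plant import snapshot
conv((.504,-.396,.04),(.504,-.396,.026))
s=snapshot("scene");cv2.imwrite("pics/c5.png",cv2.resize(s["frame"][180:300,220:360],(700,600),interpolation=cv2.INTER_CUBIC)[:,:,::-1])
```

```text
pos [ 0.5008 -0.395   0.0652] rpy [ 1.7981e+02  1.6000e-01 -6.9800e+01] F [ 0.5 -0.7  0.2] t 6.05 op 0.0269
(0.504, -0.396, 0.04) [ 0.21 -0.28  2.52]
(0.504, -0.396, 0.026) [ 0.21 -0.28  3.92]
```

View pics/c5.png

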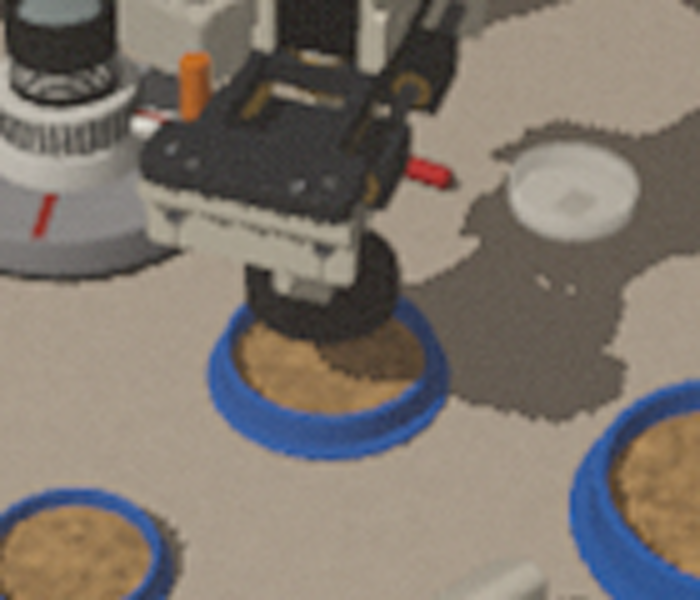

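Emit:
{"op": "play_rows", "data": {"commands": [[[0.2,-0.3,1.5,0,0,0,0.1],[0.2,-0.3,2.5,0,0,0,0.1],[0.2,-0.3,3.2,0,0,0,0.1],[0.2,-0.3,3.5,0,0,0,0.1],[0.2,-0.3,3.7,0,0,0,0.1],[0.2,-0.3,3.8,0,0,0,0.1],[0.2,-0.3,3.9,0,0,0,0.1],[0.2,-0.3,3.9,0,0,0,0.1]]]}}

```text
clock: 6.77
tool_pos: [0.5058, -0.3963, 0.0282]
orientation: [-180.0, -0.0, -69.8]
force: [-0.4, 0.0, -0.8]
opening: 0.0268
gripper_force: 30.0
```

Emit:
{"op": "play_rows", "data": {"commands": [[[0,0,0.1,0,0,0,0.1],[0,0,0.2,0,0,0,0.1],[0,0,0.25,0,0,0,0.1],[0,0,0.25,0,0,0,0.1]]]}}

```text
clock: 7.1
tool_pos: [0.5057, -0.3963, 0.0257]
orientation: [-180.0, -0.0, -69.8]
force: [-1.3, -0.2, 0.9]
opening: 0.0272
gripper_force: 30.0
```

Emit:
{"op": "play_rows", "data": {"commands": [[[0,0,0.05,0,0,0,0.1],[0,0,0.1,0,0,0,0.1],[0,0,0.1,0,0,0,0.1]]]}}

```text
clock: 7.35
tool_pos: [0.5057, -0.3963, 0.0256]
orientation: [-180.0, -0.0, -69.8]
force: [-2.5, 2.8, 10.6]
opening: 0.0275
gripper_force: 30.0
```

Contact at 10 N, so the cap is on the floor. Now release and rise.

Emit:
{"op": "play_rows", "data": {"commands": [[[0,0,-0.1,0,0,0,0.1],[0,0,-0.1,0,0,0,0.5],[0,0,-0.1,0,0,0,0.8],[0,0,-0.1,0,0,0,0.8],[0,0,-0.1,0,0,0,0.8],[0,0,-0.1,0,0,0,0.8],[0,0,-0.1,0,0,0,0.8],[0,0,-3,0,0,0,0.8],[0,0,-6,0,0,0,0.8],[0,0,-10,0,0,0,0.8],[0,0,-13,0,0,0,0.8],[0,0,-13,0,0,0,0.8],[0,0,-13,0,0,0,0.8]]]}}

```text
clock: 8.43
tool_pos: [0.5068, -0.3967, 0.157]
orientation: [-179.8, -0.2, -69.8]
force: [-1.1, 0.0, -0.7]
opening: 0.0702
gripper_force: 0.0
```

Run:
```python
from h import *
from plant import snapshot
conv((.5522,-.2795,.16),(.5522,-.2795,.056))
for n in("scene",):
    s=snapshot(n)
    for c,st,_ in blobs(s,(22,150,100),(35,255,255),(260,200,320,280),5):print(n,c,st,onz(s,(c[0],c[1]),.035))
    for c,st,_ in blobs(s,(6,150,120),(16,255,255),(195,160,275,240),5):print(n,"orange",c,st)
    cv2.imwrite("pics/c6.png",cv2.resize(s["frame"][150:300,190:360],(680,600),interpolation=cv2.INTER_CUBIC)[:,:,::-1])
```

```text
pos [ 0.5068 -0.3967  0.157 ] rpy [-179.8    -0.19  -69.79] F [-1.1  0.  -0.7] t 8.4333 op 0.0702
(0.5522, -0.2795, 0.16) [-9.43 -8.31 -0.3 ]
(0.5522, -0.2795, 0.056) [-9.46 -8.27 10.1 ]
scene [285.6 241.9] [280, 234, 13, 17, 175] [ 0.50291441 -0.39762796  0.035     ]
scene orange [258.2 197.9] [256, 191, 6, 16, 73]
```

View pics/c6.png

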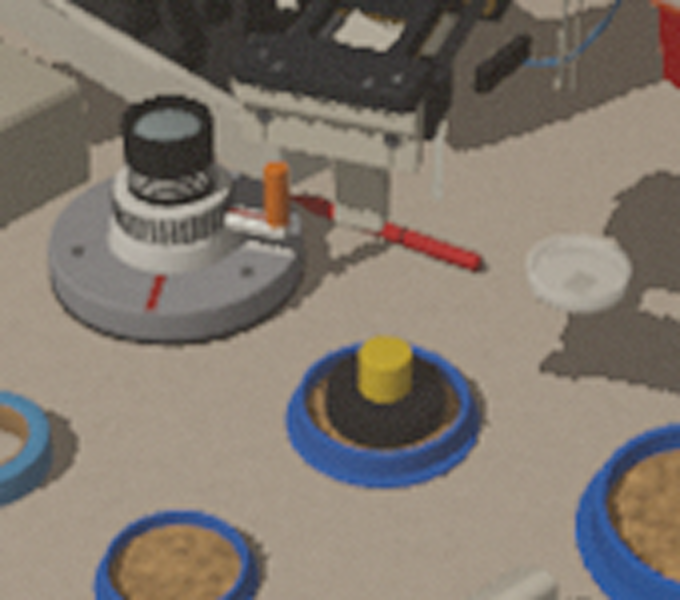

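The cap sits flat and knob up in the middle holder, with its knob at crop (385,368). The lever is unmoved at crop (276,195). There's a wire-frame pole near the lever, so I'll check clearance to it first.

Run:
```python
from h import *;import pickle
d=pickle.load(open("s0.pkl","rb"));t,s=d["top"],d["scene"]
print("pole foot",onz(s,(299.5,199),0).round(3), onz(t,(247,146),0).round(3))
conv((.5525,-.2795,.157))
```

```text
pole foot [ 0.686 -0.295  0.   ] [ 0.68 -0.29  0.  ]
pos [ 0.5058 -0.3961  0.1551] rpy [-1.7992e+02 -4.0000e-02 -6.9810e+01] F [-0.1 -0.4 -0.6] t 8.4833 op 0.0697
(0.5525, -0.2795, 0.157) [-9.33 -8.41 -0.19]
```

Emit:
{"op": "play_rows", "data": {"commands": [[[-3,-3,-0.2,0,0,-7,0.6],[-6,-5.5,-0.2,0,0,-14,0.6],[-9.3,-8.4,-0.2,0,0,-21,0.6],[-9.3,-8.4,-0.2,0,0,-28,0.6],[-9.3,-8.4,-0.2,0,0,-30,0.6],[-9.3,-8.4,3.5,0,0,-30,0.6],[-9.3,-8.4,5.5,0,0,-30,0.6],[-9.3,-8.4,5.5,0,0,-30,0.6],[-9.3,-8.4,5.5,0,0,-30,0.6]]]}}

```text
clock: 9.23
tool_pos: [0.5509, -0.2797, 0.0975]
orientation: [179.9, 0.2, -39.8]
force: [0.9, 0.1, 1.3]
opening: 0.0526
gripper_force: 0.0
```

Run:
```python
from h import *
from plant import snapshot
conv((.5525,-.2795,.058))
s=snapshot("scene");cv2.imwrite("pics/c7.png",cv2.resize(s["frame"][130:250,190:330],(700,600),interpolation=cv2.INTER_CUBIC)[:,:,::-1])
```

```text
pos [ 0.5509 -0.2797  0.0975] rpy [179.85   0.24 -39.79] F [0.9 0.1 1.3] t 9.2333 op 0.0526
(0.5525, -0.2795, 0.058) [ 0.13 -0.13  3.95]
```

View pics/c7.png

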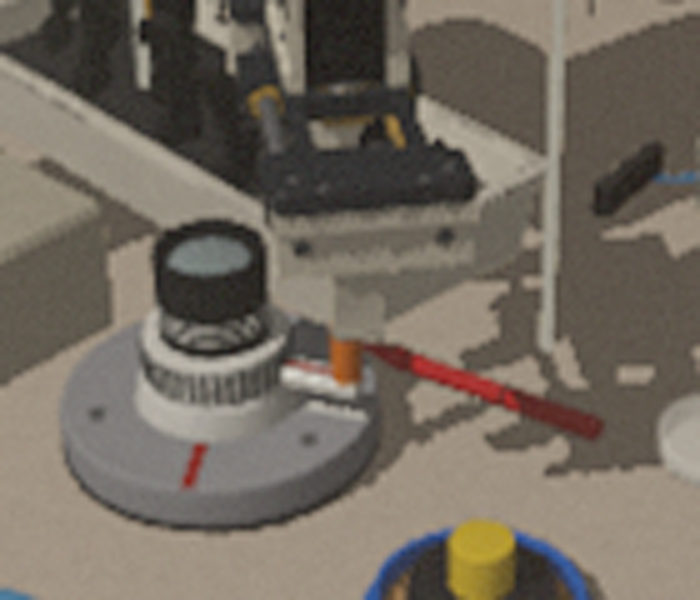

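The near finger stands just in front of the orange post at crop (345,360), so the post lies between the fingers. Lower and close.

Emit:
{"op": "play_rows", "data": {"commands": [[[0.1,-0.1,2,0,0,0,0.6],[0.1,-0.1,3.3,0,0,0,0.6],[0.1,-0.1,3.8,0,0,0,0.6],[0.1,-0.1,3.8,0,0,0,0.6],[0.1,-0.1,3.8,0,0,0,0.3],[0.1,-0.1,3.8,0,0,0,0],[0.1,-0.1,3.8,0,0,0,0],[0.1,-0.1,3.8,0,0,0,0],[0.1,-0.1,3.8,0,0,0,0],[0.1,-0.1,3.8,0,0,0,0],[0.1,-0.1,3.8,0,0,0,0],[0.1,-0.1,3.8,0,0,0,0]]]}}

```text
clock: 10.28
tool_pos: [0.5538, -0.28, 0.0616]
orientation: [180.0, -0.0, -39.8]
force: [0.3, -1.1, 1.9]
opening: 0.0133
gripper_force: 30.0
```

Run:
```python
from h import *
from plant import get_obs
p=get_obs()["tool_pos"]
c=np.array([.530,-.2185]);r=p[:2]-c;a0=np.degrees(np.arctan2(r[1],r[0]));print(np.hypot(*r),a0)
aT=np.degrees(np.arctan2(-.2503+.2185,.4813-.530));print("mark",aT, "turn",a0-aT)
L=np.hypot(*r);n=11
conv(*[(*(c+L*np.array([np.cos(np.radians(a)),np.sin(np.radians(a))])),p[2]) for a in np.linspace(a0,aT,n+1)])
```

```text
0.0659177109908399 -68.80720036930407
mark -146.8563706461627 turn 78.04917027685863
pos [ 0.5538 -0.28    0.0616] rpy [ 1.7999e+02 -2.0000e-02 -3.9790e+01] F [ 0.3 -1.1  1.9] t 10.2833 op 0.0133
(np.float64(0.5538297404430063), np.float64(-0.27995964605081003), np.float64(0.06164570563292711)) [0. 0. 0.]
(np.float64(0.5460556656837968), np.float64(-0.28243246610073824), np.float64(0.06164570563292711)) [-0.44  0.69 -0.  ]
(np.float64(0.5380356792365093), np.float64(-0.2839260841062632), np.float64(0.06164570563292711)) [-0.96  1.32 -0.  ]
(np.float64(0.5298926167682818), np.float64(-0.2844176235244676), np.float64(0.06164570563292711)) [-1.55  1.87 -0.  ]
(np.float64(0.5217511990024482), np.float64(-0.2838995558423349), np.float64(0.06164570563292711)) [-2.21  2.36 -0.  ]
(np.float64(0.5137361214717611), np.float64(-0.28237981588491456), np.float64(0.06164570563292711)) [-2.93  2.75 -0.  ]
(np.float64(0.5059701446574407), np.float64(-0.27988168028400306), np.float64(0.06164570563292711)) [-3.68  3.06 -0.  ]
(np.float64(0.4985722137658456), np.float64(-0.27644341096873903), np.float64(0.06164570563292711)) [-4.47  3.27 -0.  ]
(np.float64(0.4916556369406345), np.float64(-0.2721176691384795), np.float64(0.06164570563292711)) [-5.28  3.38 -0.  ]
(np.float64(0.48532634981327283), np.float64(-0.2669707086936618), np.float64(0.06164570563292711)) [-6.1   3.39 -0.  ]
(np.float64(0.47968129297236484), np.float64(-0.2610813614782209), np.float64(0.06164570563292711)) [-6.91  3.29 -0.  ]
(np.float64(0.4748069272028063), np.float64(-0.2545398298757856), np.float64(0.06164570563292711)) [-7.7  3.1 -0. ]
```

Emit:
{"op": "play_rows", "data": {"commands": [[[-0.2,0.35,0,0,0,3.5,0],[-0.44,0.69,0,0,0,7.1,0],[-0.7,1.0,0,0,0,10.6,0],[-0.96,1.32,0,0,0,14.2,0],[-1.25,1.6,0,0,0,17.7,0],[-1.55,1.87,0,0,0,21.3,0],[-1.88,2.12,0,0,0,24.8,0],[-2.21,2.36,0,0,0,28.4,0],[-2.57,2.56,0,0,0,31.9,0],[-2.93,2.75,0,0,0,35.5,0],[-3.3,2.91,0,0,0,39,0],[-3.68,3.06,0,0,0,42.6,0],[-3.68,3.06,0,0,0,42.6,0]]]}}

```text
clock: 11.37
tool_pos: [0.5049, -0.2801, 0.0616]
orientation: [179.9, -0.0, -82.6]
force: [-3.3, -2.6, 2.1]
opening: 0.013
gripper_force: 30.0
```

Run:
```python
from h import *
from plant import get_obs
p=get_obs()["tool_pos"]
c=np.array([.530,-.2185]);r=p[:2]-c;a0=np.degrees(np.arctan2(r[1],r[0]));print(np.hypot(*r),a0)
aT=-146.9;L=np.hypot(*r)
conv(*[(*(c+L*np.array([np.cos(np.radians(a)),np.sin(np.radians(a))])).round(4),p[2].round(4)) for a in np.linspace(a0,aT,6)])
```

```text
0.06650269040549611 -112.17501153267116
pos [ 0.5049 -0.2801  0.0616] rpy [ 1.7995e+02 -1.0000e-02 -8.2560e+01] F [-3.3 -2.6  2.1] t 11.3667 op 0.013
(np.float64(0.5049), np.float64(-0.2801), np.float64(0.0616)) [0. 0. 0.]
(np.float64(0.4976), np.float64(-0.2766), np.float64(0.0616)) [-0.44  0.68  0.  ]
(np.float64(0.4908), np.float64(-0.2723), np.float64(0.0616)) [-0.95  1.3   0.  ]
(np.float64(0.4846), np.float64(-0.2671), np.float64(0.0616)) [-1.55  1.84  0.  ]
(np.float64(0.4791), np.float64(-0.2613), np.float64(0.0616)) [-2.2   2.31  0.  ]
(np.float64(0.4743), np.float64(-0.2548), np.float64(0.0616)) [-2.9   2.71  0.  ]
```

Emit:
{"op": "play_rows", "data": {"commands": [[[-0.2,0.34,0,0,0,3.5,0],[-0.44,0.68,0,0,0,6.9,0],[-0.69,1.0,0,0,0,10.4,0],[-0.95,1.3,0,0,0,13.9,0],[-1.25,1.58,0,0,0,17.4,0],[-1.55,1.84,0,0,0,20.8,0],[-1.87,2.08,0,0,0,24.3,0],[-2.2,2.31,0,0,0,27.8,0],[-2.55,2.52,0,0,0,31.3,0],[-2.9,2.71,0,0,0,34.7,0],[-2.9,2.71,0,0,0,34.7,0],[-2.9,2.71,0,0,0,34.7,0]]]}}

```text
clock: 12.37
tool_pos: [0.4734, -0.2548, 0.0615]
orientation: [179.8, -0.1, -117.0]
force: [-7.1, -1.9, 6.9]
opening: 0.0131
gripper_force: 30.0
```

Emit:
{"op": "play_rows", "data": {"commands": [[[0,0,0,0,0,0,0.3],[0,0,0,0,0,0,0.5],[0,0,0,0,0,0,0.5],[0,0,0,0,0,0,0.5],[0,0,0,0,0,0,0.5],[0,0,-2,0,0,0,0.5],[0,0,-5,0,0,0,0.5],[0,0,-9,0,0,0,0.5],[0,0,-13,0,0,0,0.5],[0,0,-17,0,0,0,0.5],[0,0,-21,0,0,0,0.5],[0,0,-24,0,0,0,0.5],[7,-10,-24,0,0,0,0.5],[7,-10,-24,0,0,0,0.5],[7,-10,-24,0,0,0,0.5]]]}}

```text
clock: 13.62
tool_pos: [0.5335, -0.3635, 0.3029]
orientation: [-179.8, 0.0, -117.0]
force: [1.2, 1.2, -0.0]
opening: 0.0437
gripper_force: 0.0
```

Run:
```python
from h import *
from plant import snapshot
conv()
T={}
ims=[]
for n,b in(("scene",(195,160,275,240)),("top",(180,165,250,245))):
    s=snapshot(n)
    for nm,lo,hi in(("orange",(6,150,120),(16,255,255)),("red",(0,120,60),(5,255,255)),):
        for c,st,_ in blobs(s,lo,hi,b,4):print(n,nm,c,st,onz(s,c,.088).round(4) if nm=="orange" else "")
    k=(150,275,185,320) if n=="scene" else (165,290,170,305)
    ims.append(cv2.resize(s["frame"][k[0]:k[1],k[2]:k[3]],None,fx=2.9,fy=2.9,interpolation=cv2.INTER_CUBIC))
cv2.imwrite("pics/c8.png",np.hstack(ims)[:,:,::-1])
```

```text
pos [ 0.5335 -0.3635  0.3029] rpy [-1.7983e+02  4.0000e-02 -1.1698e+02] F [ 1.2  1.2 -0. ] t 13.6167 op 0.0437
scene orange [225.3 208.9] [223, 201, 5, 17, 68] [ 0.4553 -0.2734  0.088 ]
scene red [269.9 201.4] [263, 199, 12, 7, 36] 
scene red [228.4 222.9] [227, 219, 4, 8, 14] 
top orange [224.8 228.8] [222, 226, 7, 7, 36] [ 0.4749 -0.2551  0.088 ]
top red [225.  168.2] [219, 166, 11, 4, 25]
```

View pics/c8.png

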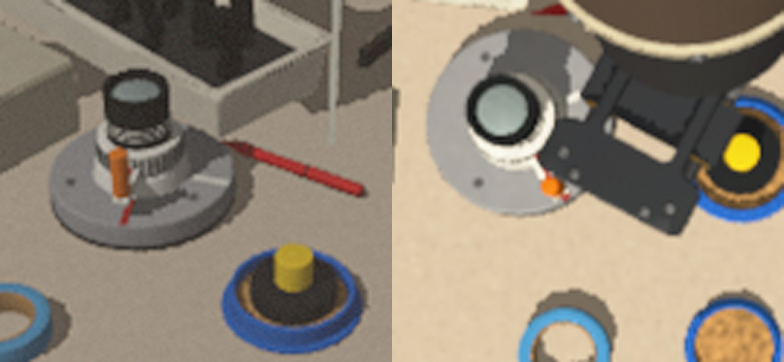

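The lever post stands over the red mark: measured angle is -146.4° against -146.9° for the mark. The cap is in the holder and the gripper is clear at z 0.30, so I'm handing in.

```bash
python3 -c "from plant import close_job;print(close_job())"
```

```text
the job is handed in; nothing more can be done
None
```

Job handed in at about 13.7 s with no verdict returned: the cap lies flat and knob up in the middle blue holder, the lever is about 0.5° from the red mark as measured, the arm is clear, and the arm did not go near the tape roll, petri dish or timer.

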